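# Seat a tub lid with a ratchet lever press, then release it

## Robot

A 6-joint arm with a two-finger parallel gripper is mounted at the origin on the work surface. World frame = base frame: x ahead of the robot, y to its left, z up, the work surface at z = 0. Lengths are in m, angles in rad, forces in N, time in s.
With the tool pointing down it reaches from about 0.325 to 1 m from the base axis. Payload 5.1 kg.
Tool frame: the origin (TCP) lies between the finger pads; the fingertips stand 19 mm ahead of it and the grasp point (between the pads) is the TCP; z points along the fingers, y is the line along which they close (so a half turn about z gives the same grasp; the last joint's range is limited). The gripper opens to 85 mm and grips with 20 to 120 N. Pads are 22 mm wide; open, the fingers measure 114 mm over their backs; the gripper's body (76 mm by 85 mm) begins 54 mm behind the grasp point. The pads swing forward as they close: fully open they stand 13 mm farther back than shut.
Start: joints at [-1.197, 0.124, 1.65, -0, 1.367, -0.083], TCP at [0.287, -0.583, 0.25] pointing down, gripper open.
Joint ranges: [-2.61, 2.61], [-1.02, 2.33], [0.03, 2.71], [-1.35, 4.49], [0.32, 2.68], [-2.91, 2.91]. Speed limits (rad/s): [2.57, 2.57, 3.14, 3.14, 3.14, 3.14].

## Interface

Orientations are given as a 3x3 rotation matrix whose columns are the frame's x, y, z axes.
In Python, from station import bot, jaws, cams, workorder gives the robot as it stands. Calls block until the motion is done:
- bot.move_pose(position, orientation): joint-space move of the TCP to a pose.
- bot.move_straight(position, orientation=None, feed=0.15, f_stop=None): straight line of the TCP; orientation=None keeps the orientation; feed is the mean speed in m/s. With f_stop (N) it stops when the force on the tool has changed by that much, and returns True; else False.
- bot.move_joints(angles): joint-space move.
- jaws.move_gripper(opening, effort=None): finger opening in m; effort is the grip in N (None keeps the last); returns when the fingers have stopped.
- bot.sleep(seconds).
- bot.solve_ik(position, orientation): joint angles nearest the present ones, or None.
- cams.grab_frame(name): name is "scene" or "top" or "wrist"; returns a dict with "color" (400x640x3 uint8, red, green, blue), "vertical_fov" (degrees; the focal length in pixels is half the picture's height over the tangent of half this angle, whatever the lens; pixels are square), "cx", "cy" (the principal point, pixels), "pose" (4x4, takes a point from camera to world coordinates). Camera axes: x right, y down, z forward; pixel columns grow to the right and rows downward; lengths in m; the calibration is good to about 2 mm. A picture is of the moment at which its call begins. There is no depth.
A pose or a line that the arm cannot do raises bot.IKError and nothing moves.
- workorder.finish_job(): hands the job in; it is judged then, once.
Readings, each from a call of its own:
- bot.current_clock(): time.
- bot.current_joints(): joint angles.
- bot.current_qvel(): joint speeds.
- bot.current_joint_efforts(): joint torques, N m.
- bot.current_tcp_pos(): TCP position.
- bot.current_tool_rot(): TCP orientation.
- bot.current_wrist_force(): force on the tool from outside, world axes, zero at the start.
- bot.current_ft_torque(): the same for the moment, N m.
- bot.current_finger_gap(): finger opening in m.
- bot.current_finger_force(): force on a finger pad.
Only numpy, scipy, OpenCV 4.12 (cv2) and the standard library are available. Lean on these libraries where they do the work, as an engineer would, in place of code of your own. Each camera call takes 0.05 s, during which the arm holds its last target. There are 200 camera calls.

## Task

Close the tub of ceramic pins in the bench press: push the press's lever down until its ratchet catches in the third notch, the one with the green mark, which drives the blue lid fully home, and take your hand off so that the ratchet alone holds it for a moment; never take the lever on to the fourth, red notch. Then press the red button behind the hinge to release the ratchet, so that the lever springs all the way up, and let go. Leave the two spare tubs and the tray of pins where they are.

Things in the scene. Friction and masses are not known exactly. Their poses are not given: they have to be found in the camera images.
- press: Bolted-down bench lever press: dark base plate 270 x 120 mm, white tub 68 mm across in a nest, grey hinge housing (58 mm wide, 130 mm high), white notch-scale plates beside the lever (to 155 mm high). Origin: on the bench under the tub's axis. x runs level from handle end to hinge, y to the left of that, z up. Base plate covers x -95 to +175 mm.
- lever_hinge (a point): Centre of the lever's hinge, 95 mm along the press's x from the tub's axis, 115 mm above the bench; the hinge axis is the press's y. The press's axes.
- lever_grip (a point): Point on the centre line of the lever's round black handle (26 mm thick), 185 mm from the hinge; the bare handle reaches from 135 to 218 mm from the hinge. Moves with the lever; the point's x axis points along the lever to the hinge.
- lever (a joint): Lever angle, rad: 0 = up (slopes 0.55 rad up from hinge to handle), grows as the handle is pushed down. Ratchet notches, marked on the white scale: 0.20, 0.35 (black), 0.50 (third, green), 0.65 (fourth, red); stop 0.72. Let go just past a notch, it springs back and rests in it. Starts up. Push at the handle: 3 N, then 8 to 11 N near the third notch (seating the lid).
- release (a joint): Red button, pushed straight down against a spring: 0 = out, 0.008 m = fully down (2.5 N to start, 5.3 N at the bottom). It carries the pawl: it twitches down by about 4 mm as the lever passes each notch, and when pressed 4 mm or more it frees the lever, which springs up. It comes back out by itself.
- release_top (a point): Centre of the top of the red button, 32 mm across, at the press's x = 153 mm, y = 0, 150 mm above the bench when out; it stands 26 mm above the grey bridge under it.
- lid (a joint): How far the blue lid is pushed into the tub, m: it starts proud at 0 to 0.003, fully home at 0.009. Stiff; stays where it is left (5 N to move).
- lid_top (a point): Centre of the top of the blue lid (74 mm across, on the tub's axis): 97 mm above the bench at lid = 0, 88 mm when home.
- tub_near: spare closed tub beside the press: white, 68 mm across, 75 mm high, blue lid; bystander, origin centre of its underside
- tub_side: another spare closed tub, same size, off to the right; bystander, origin centre of its underside
- pin_tray: grey open tray 110 x 150 x 28 mm of white pins, beside the press; bystander, origin centre of its underside

How it is judged:
By the outcome, as a careful person would: the job done as asked, in the order asked, and still so for the second after the job is handed in, with the robot touching nothing.
It also fails if it takes over 42 s, if anything falls off the work surface, if the arm or the gripper's body presses on something with over 40 N, if the wrist force passes 120 N, or if a joint passes its speed limit or range.

## Working session

There is one attempt and no reset: what is moved stays moved. The work goes in short steps, each a Python script; the robot and the scene stay as the last script left them, time stands still between calls to the robot, and variables do not carry over. Pictures are saved under pics/ and viewed, at most 10 in all, crops included, and the job is handed in when it is done.

```bash
ls; mkdir -p pics; cat > h.py <<'E'
import numpy as np, cv2
from station import bot, jaws, cams, workorder
def grab(n):
    f=cams.grab_frame(n); f['f']=200/np.tan(np.radians(f['vertical_fov'])/2); return f
def ray(f,u,v):
    d=np.array([(u-f['cx'])/f['f'],(v-f['cy'])/f['f'],1.]); P=np.array(f['pose'])
    return P[:3,3],P[:3,:3]@d
def onz(f,u,v,z):
    o,d=ray(f,u,v); return o+d*(z-o[2])/d[2]
def proj(f,p):
    P=np.array(f['pose']); c=P[:3,:3].T@(np.array(p)-P[:3,3]); return f['f']*c[:2]/c[2]+[f['cx'],f['cy']]
def tri(f1,a,f2,b):
    o1,d1=ray(f1,*a);o2,d2=ray(f2,*b)
    s=np.linalg.lstsq(np.c_[d1,-d2],o2-o1,rcond=None)[0]
    p,q=o1+s[0]*d1,o2+s[1]*d2; return (p+q)/2,np.linalg.norm(p-q)
def blobs(f,name,lo,hi,minA=40):
    h=cv2.cvtColor(f['color'],cv2.COLOR_RGB2HSV); m=cv2.inRange(h,lo,hi)
    n,l,s,c=cv2.connectedComponentsWithStats(m)
    return [(c[i].round(1),s[i].tolist()) for i in range(1,n) if s[i][4]>=minA]
E
python3 - <<'E'
from h import *
np.set_printoptions(precision=3,suppress=True)
F={}
for n in ("scene","top"):
    f=F[n]=grab(n); cv2.imwrite(f'pics/{n}0.png',f['color'][:,:,::-1]); print(n,f['f'],f['cx'],f['cy']);print(np.array(f['pose']))
    print('red',blobs(f,n,(0,130,80),(8,255,255),20)+blobs(f,n,(172,130,80),(180,255,255),20)); print('blue',blobs(f,n,(95,110,50),(130,255,255)))
print(bot.current_clock())
E
```

```text
pics
scene 376.19814982624905 320.2048790734241 201.60952757521952
[[-0.589  0.565 -0.577  1.081]
 [ 0.808  0.394 -0.439  0.358]
 [-0.021 -0.725 -0.688  0.858]
 [ 0.     0.     0.     1.   ]]
red [(array([304.1, 251.9]), [196, 167, 238, 164, 8727]), (array([387.8, 221.4]), [382, 215, 13, 13, 71]), (array([436.2, 221.6]), [430, 216, 13, 13, 123]), (array([478.8, 283.2]), [433, 244, 86, 102, 2055]), (array([587.5, 251.1]), [580, 245, 16, 13, 147]), (array([435.9, 367. ]), [399, 320, 77, 80, 1561]), (array([470.6, 328.8]), [467, 325, 9, 8, 23]), (array([373.2, 342.2]), [344, 326, 53, 38, 393]), (array([398.2, 335.6]), [395, 329, 8, 15, 32]), (array([451.4, 334.6]), [447, 330, 9, 10, 25]), (array([461.2, 338. ]), [456, 332, 12, 14, 40]), (array([477.7, 337.3]), [474, 332, 10, 12, 31]), (array([477.9, 350. ]), [473, 345, 11, 12, 42]), (array([633. , 379.3]), [621, 351, 19, 49, 474]), (array([476.6, 357.7]), [469, 352, 17, 11, 39])]
blue [(array([237.1, 192.3]), [226, 184, 23, 18, 332]), (array([158.9, 242.2]), [119, 210, 76, 65, 1996]), (array([369.6, 219.1]), [358, 211, 24, 17, 337]), (a
[... 288 characters left out ...]
4  1.093]
 [ 0.     0.     0.     1.   ]]
red [(array([ 21.1, 127.6]), [16, 123, 11, 11, 97]), (array([300. , 209.6]), [148, 141, 289, 141, 28963]), (array([ 43.9, 218.5]), [37, 198, 14, 41, 433]), (array([  6.1, 264. ]), [0, 242, 15, 48, 595]), (array([214.6, 255.2]), [208, 249, 14, 13, 129]), (array([ 37.8, 218.4]), [36, 201, 5, 37, 44])]
blue [(array([440.4, 108.5]), [412, 77, 59, 65, 1356]), (array([423.9, 192.1]), [411, 180, 27, 25, 518]), (array([ 18.3, 216. ]), [0, 193, 39, 46, 1549]), (array([252.8, 205.1]), [242, 194, 19, 24, 235]), (array([285.3, 242.1]), [273, 230, 26, 25, 510]), (array([ 48.8, 261.9]), [34, 241, 31, 43, 1194]), (array([ 28.4, 331.9]), [0, 291, 61, 87, 2801])]
0.1
```

View pics/scene0.png

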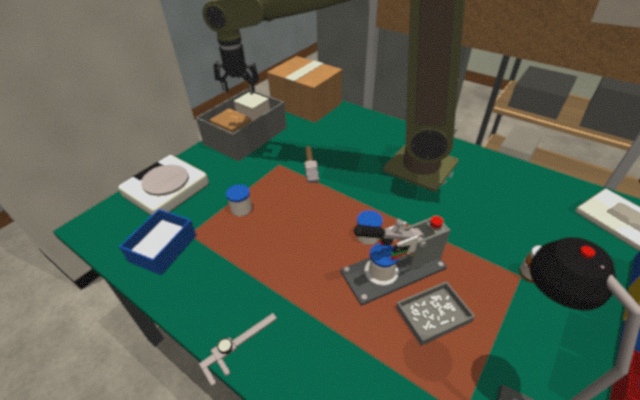

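View pics/top0.png

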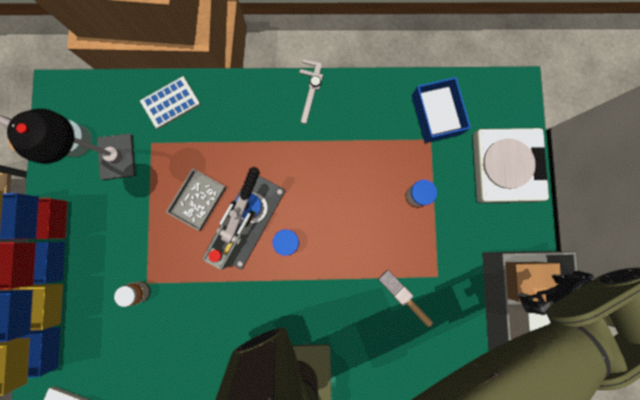

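The scene view shows the press with its handle tip at about (360,231), red button at (436,222) and tray below it. In the top view the button is at (215,255), the handle tip at (250,172), the near tub at (285,242) and the side tub at (424,192).

```bash
python3 - <<'E'
from h import *
np.set_printoptions(precision=4,suppress=True)
S,T=grab('scene'),grab('top')
print('button',tri(S,(436.2,221.8),T,(214.6,255.2)))
print('tub_near',onz(T,285.3,242.1,.075),'tub_side',onz(T,424,192,.075), 'tray',onz(T,197,199,.028))
for f,n,(x,y,w,h) in ((T,'t',(190,155,110,125)),(S,'s',(335,200,130,110))):
    c=cv2.resize(f['color'][y:y+h,x:x+w],None,fx=4.6,fy=4.6,interpolation=cv2.INTER_CUBIC)
    cv2.imwrite(f'pics/crop_{n}.png',c[:,:,::-1])
    # dark handle: elongated blob
    m=(f['color'].max(2)<45).astype(np.uint8); k,l,s,cc=cv2.connectedComponentsWithStats(m)
    for i in range(1,k):
        if s[i][4]>30 and x<cc[i][0]<x+w and y<cc[i][1]<y+h:
            pts=np.argwhere(l==i)[:,::-1].astype(np.float32); print(n,cc[i],s[i],cv2.minAreaRect(pts))
E
```

```text
button (array([0.3713, 0.194 , 0.143 ]), np.float64(0.0012630297143001491))
tub_near [0.4005 0.0175 0.075 ] tub_side [ 0.5355 -0.3794  0.075 ] tray [0.5308 0.2793 0.028 ]
t [249.3238 183.0605] [241 168  18  31 281] ((249.2982177734375, 183.32655334472656), (9.54996395111084, 31.93137550354004), 22.2490234375)
s [372.0636 233.2297] [355 226  37  19 283] ((373.55145263671875, 233.28439331054688), (37.945133209228516, 12.784382820129395), 17.818889617919922)
s [400.   248.55] [394 247  14   5  40] ((400.5, 249.0), (4.0, 13.0), 90.0)
```

View pics/crop_t.png

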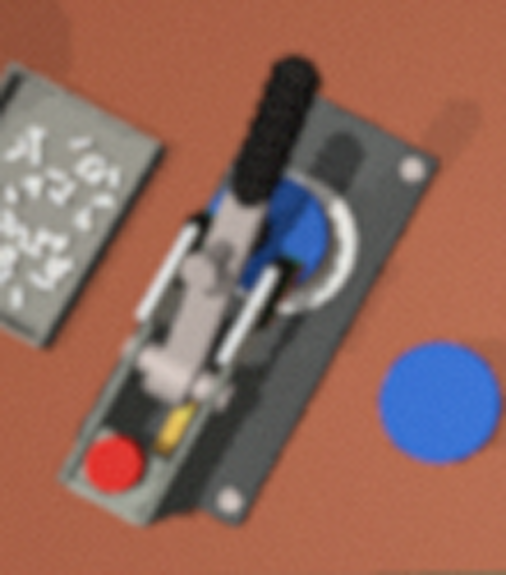

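View pics/crop_s.png

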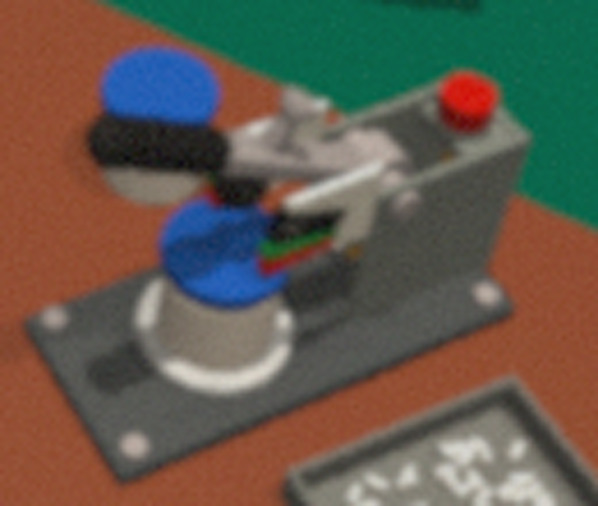

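The top crop shows plate corners at image (285,190) and (242,268.5), with the black handle ending at (254,169). The scene crop shows plate corners at (340,270), (361.5,304) and (446,268).

```bash
python3 - <<'E'
from h import *
np.set_printoptions(precision=4,suppress=True)
S,T=grab('scene'),grab('top')
print('button z.147',onz(S,436.2,221.6,.147),onz(T,214.6,255.2,.147))
h,e=tri(S,(373.0,233.3),T,(249.3,183.2)); print('handle c',h,e)
t,e2=tri(S,(356.5,230.5),T,(254.2,170)); print('tip',t,e2)
for z in (.010,.014):
    A,B=onz(T,285,189.8,z),onz(T,242.2,268.5,z); C,D,E=[onz(S,*p,z) for p in ((340.4,270),(361.5,304.3),(446.3,267.8))]
    print(z,'T edge',A,B,np.linalg.norm(A-B),np.arctan2(*(B-A)[1::-1])); print('S',C,D,E,np.linalg.norm(C-D),np.linalg.norm(D-E),np.arctan2(*(E-D)[1::-1]),'C-E centre',(C+E)/2)
b=np.array([.3713,.194]); d=b-h[:2]; print('yaw b-h',np.arctan2(d[1],d[0]),np.linalg.norm(d))
E
```

```text
button z.147 [0.375  0.1941 0.147 ] [0.3712 0.1935 0.147 ]
handle c [0.5473 0.099  0.1991] 0.007162297970965793
tip [0.5784 0.0783 0.2237] 0.0033651121925092524
0.01 T edge [0.5566 0.0224 0.01  ] [0.3251 0.1497 0.01  ] 0.26420144059714523 2.638811353522497
S [0.5589 0.0235 0.01  ] [0.6161 0.1262 0.01  ] [0.3858 0.2559 0.01  ] 0.11758666804261857 0.2643256198997141 2.6288170471394143 C-E centre [0.4723 0.1397 0.01  ]
0.014 T edge [0.556  0.0221 0.014 ] [0.3254 0.1489 0.014 ] 0.2632252879967766 2.638811353522497
S [0.5614 0.0251 0.014 ] [0.6183 0.1273 0.014 ] [0.389  0.2564 0.014 ] 0.11703172593127875 0.26307815349871705 2.6288170471394148 C-E centre [0.4752 0.1407 0.014 ]
yaw b-h 2.646686108896465 0.2000458420585467
```

```bash
cat >> h.py <<'E'
YAW=2.634; O=np.array([.508,.120,0]); ex=np.array([np.cos(YAW),np.sin(YAW),0]); ey=np.array([-ex[1],ex[0],0]); ez=np.array([0,0,1.])
def P(x,y,z): return O+x*ex+y*ey+z*ez
def R(s): y=s*ey; z=-ez; return np.c_[np.cross(y,z),y,z]
def tip(th,r=.185,gap=0.):   # TCP with the closed fingertips' outer edge on the handle's top, at r from the hinge
    p=.55-th; X=r*np.cos(p)-.013*np.sin(p); Z=.115+r*np.sin(p)+.013*np.cos(p)
    return P(.095-(X-.011),0,Z+.019+gap)
E
python3 - <<'E'
from h import *
np.set_printoptions(precision=4,suppress=True)
jaws.move_gripper(0.0,40)
p=tip(0,gap=.09); q0=np.array(bot.current_joints())
for s in (1,-1):
    q=bot.solve_ik(p,R(s)); print(s,q,p)
s=min((1,-1),key=lambda s:np.abs(np.array(bot.solve_ik(p,R(s)))-q0).max())
bot.move_pose(p,R(s)); print('s',s,bot.current_tcp_pos(),bot.current_clock(),bot.current_finger_gap(),bot.current_wrist_force())
W=grab('wrist'); print(np.array(W['pose'])); cv2.imwrite('pics/wrist1.png',W['color'][:,:,::-1])
print('button',[(b,onz(W,*b[0],.148)) for b in blobs(W,'w',(0,170,80),(6,255,255),60)+blobs(W,'w',(174,170,80),(180,255,255),60)])
print(proj(W,P(.153,0,.15)),proj(W,P(.095-.218*np.cos(.55),0,.229)))
E
```

```text
1 [ 0.0809 -0.1228  1.7615 -0.      1.5029  2.1593] [0.5473 0.0982 0.3318]
-1 [ 0.0809 -0.1228  1.7615 -0.      1.5029 -0.9823] [0.5473 0.0982 0.3318]
s -1 [0.5474 0.0975 0.3316] 3.6667 0.00012603556815690543 [-1.3228  0.0827 -0.4333]
[[ 0.4877  0.8435  0.2249  0.491 ]
 [ 0.873  -0.471  -0.1267  0.1299]
 [-0.001   0.2582 -0.9661  0.4547]
 [ 0.      0.      0.      1.    ]]
button []
[319.928  -46.9147] [320.4022 264.1068]
```

View pics/wrist1.png

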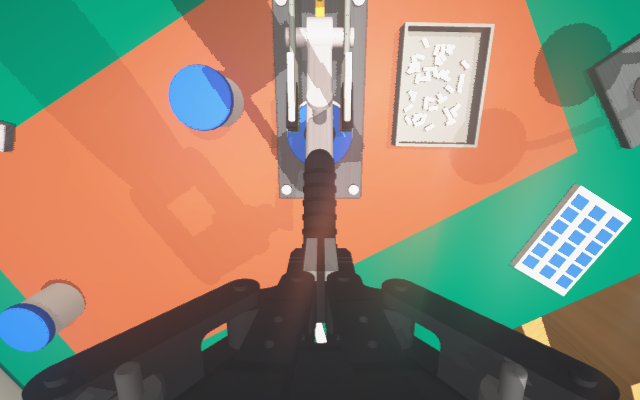

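The wrist view shows the lever and handle running vertically at column ~320, directly in line with the fingers, so the measured frame is right. Now I'll touch the handle and push it down.

```bash
python3 - <<'E'
from h import *
np.set_printoptions(precision=4,suppress=True)
bot.move_straight(tip(0,gap=.02),feed=.15); f0=np.array(bot.current_wrist_force())
hit=bot.move_straight(tip(0,gap=-.012),feed=.03,f_stop=2.0)
z=bot.current_tcp_pos()[2]; off=z-tip(0)[2]; print('contact',hit,'dz',off,np.array(bot.current_wrist_force())-f0)
if hit and abs(off)<.010:
    for th,fd in ((.17,.08),(.33,.08),(.45,.06),(.50,.04),(.54,.03)):
        st=bot.move_straight(tip(th,gap=np.clip(off,-.004,.004)),feed=fd,f_stop=35)
        print(th,st,bot.current_tcp_pos()-tip(th),np.array(bot.current_wrist_force())-f0)
        if st: break
print(bot.current_clock())
W=grab('scene');c=cv2.resize(W['color'][200:310,335:465],None,fx=4.6,fy=4.6,interpolation=cv2.INTER_CUBIC);cv2.imwrite('pics/s2.png',c[:,:,::-1])
E
```

```text
contact False dz -0.011871282472368433 [-0.0492 -0.025   1.3191]
5.55
```

View pics/s2.png

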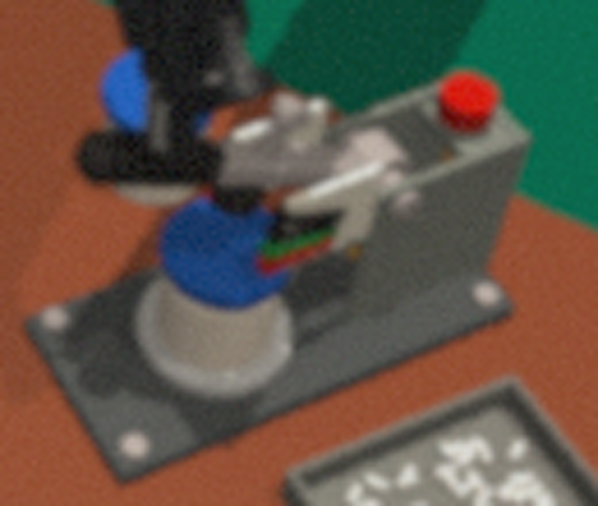

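The fingers are on the handle and the lever has already moved down slightly at low force, so contact height matches the model. I'll continue along the arc.

```bash
python3 - <<'E'
from h import *
np.set_printoptions(precision=4,suppress=True)
for th,fd in ((.17,.08),(.28,.08),(.38,.06),(.45,.05),(.49,.04),(.515,.03),(.54,.03)):
    st=bot.move_straight(tip(th),feed=fd,f_stop=35)
    print(th,st,bot.current_tcp_pos()-tip(th),np.array(bot.current_wrist_force()))
    if st: break
def shot(n):
    W=grab('scene');c=cv2.resize(W['color'][200:310,335:465],None,fx=4.6,fy=4.6,interpolation=cv2.INTER_CUBIC);cv2.imwrite(n,c[:,:,::-1])
p=bot.current_tcp_pos(); bot.move_straight(p+np.array([0,0,.08]),feed=.1)
bot.sleep(.5); print(bot.current_wrist_force(),bot.current_clock()); shot('pics/s3.png')
E
```

```text
0.17 False [-0.     -0.0002 -0.0007] [-0.6536  0.6165 -0.1074]
0.28 False [ 0.0009 -0.0002  0.0002] [0.6899 0.4605 2.6866]
0.38 False [ 0.0003 -0.0002 -0.0005] [ 1.9797 -1.0407  3.5426]
0.45 False [ 0.0001 -0.0001 -0.0002] [ 2.486  -0.0091  3.123 ]
0.49 False [ 0.0001 -0.      0.0003] [ 0.5332 -0.7206  4.9584]
0.515 False [ 0.0002 -0.      0.0009] [-1.0485 -0.3513  7.8335]
0.54 False [0.0003 0.     0.0017] [-2.0988 -0.835  11.6693]
[-0.1247  0.2658  1.0562] 9.7167
```

View pics/s3.png

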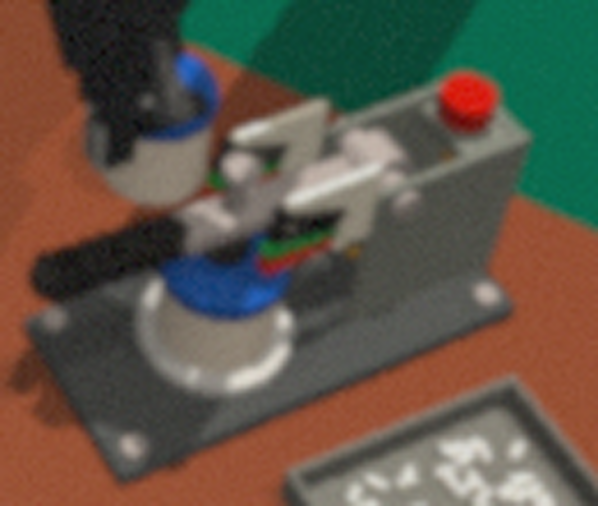

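The lever is held down by the ratchet and the hand is off. The handle end is at crop (38,275), image (343,260). I'll compare this with the projected notch positions.

```bash
python3 - <<'E'
from h import *
np.set_printoptions(precision=1,suppress=True)
S=grab('scene'); T=grab('top')
for th in (0,.35,.5,.65):
    g=lambda r:P(.095-r*np.cos(.55-th),0,.115+r*np.sin(.55-th))
    print(th,[(proj(f,g(.218)),proj(f,g(.135)),proj(f,g(.1765))) for f in (S,T)])
for f,(x0,y0,x1,y1) in ((S,(335,245,380,275)),(T,(230,155,300,230))):
    m=(f['color'].max(2)<45).astype(np.uint8); m2=np.zeros_like(m); m2[y0:y1,x0:x1]=m[y0:y1,x0:x1]
    k,l,s,c=cv2.connectedComponentsWithStats(m2); print([(c[i],s[i]) for i in range(1,k) if s[i][4]>60])
print('lid z home/proud', proj(S,P(0,0,.088)),proj(S,P(0,0,.097)))
E
```

```text
0 [(array([354.3, 230.9]), array([379.8, 233.5]), array([367.4, 232.2])), (array([255.5, 165.6]), array([244.5, 193.3]), array([249.9, 179.7]))]
0.35 [(array([342.6, 255. ]), array([372.2, 247.8]), array([357.7, 251.3])), (array([265. , 161.7]), array([250.9, 189.7]), array([257.9, 175.7]))]
0.5 [(array([340.8, 264. ]), array([370.7, 253.3]), array([356. , 258.6])), (array([267.4, 162.9]), array([252.6, 189.8]), array([260. , 176.3]))]
0.65 [(array([340.9, 272. ]), array([370.3, 258.3]), array([355.7, 265.1])), (array([268.7, 165.6]), array([253.8, 191. ]), array([261.3, 178.2]))]
[(array([358.3, 256. ]), array([343, 248,  32,  17, 280], dtype=int32))]
[(array([262.1, 184.5]), array([259, 155,  14,  69, 358], dtype=int32)), (array([240.3, 172.4]), array([230, 169,  17,   8,  78], dtype=int32))]
lid z home/proud [383.2 256.3] [383.6 254.1]
```

The image centroid suggests about 0.45–0.5. The second and third notches differ by 28 mm at the handle, so a gentle touch will settle it.

```bash
python3 - <<'E'
from h import *
np.set_printoptions(precision=4,suppress=True)
S=grab('scene'); m=(S['color'].max(2)<45).astype(np.uint8); m2=0*m; m2[245:275,335:380]=m[245:275,335:380]
k,l,s,c=cv2.connectedComponentsWithStats(m2); i=1+np.argmax(s[1:,4]); pts=np.argwhere(l==i)[:,::-1].astype(np.float32)
v=cv2.fitLine(pts,cv2.DIST_HUBER,0,.01,.01).ravel(); print('slope',v[1]/v[0], cv2.minAreaRect(pts))
bot.move_straight(tip(.5,gap=.035),feed=.15); bot.sleep(.2); f0=np.array(bot.current_wrist_force())
n=0
for g in np.arange(.032,-.0041,-.003):
    st=bot.move_straight(tip(.5,gap=g),feed=.04,f_stop=3); df=np.array(bot.current_wrist_force())-f0
    print(round(g,3),st,'%.4f'%(bot.current_tcp_pos()[2]-tip(.5)[2]),df[2])
    if st or df[2]>2.5: break
bot.move_straight(tip(.5,gap=.06),feed=.15); print(bot.current_clock())
E
```

```text
slope -0.3640135 ((358.4525451660156, 256.2445068359375), (9.654241561889648, 32.29471969604492), 70.01689147949219)
0.032 False 0.0321 -0.16975481858217534
0.029 False 0.0286 1.0342982498664433
0.026 False 0.0256 0.24245026470524253
0.023 False 0.0227 0.5915226332331223
0.02 False 0.0197 0.6548788979781373
0.017 False 0.0167 0.24453487284112238
0.014 False 0.0136 0.10683721669971724
0.011 False 0.0107 0.4733264459870766
0.008 False 0.0077 -0.1831329070075126
0.005 False 0.0047 0.5568736748776855
0.002 False 0.0028 4.097020372210146
13.8083
```

Contact came at +3 mm from the third-notch prediction, and the handle slope is −0.364 against −0.358 expected. The lever rests in the third notch, so next is the button.

```bash
python3 - <<'E'
from h import *
np.set_printoptions(precision=4,suppress=True)
b=lambda z:P(.153,0,z+.019)
p=bot.current_tcp_pos(); bot.move_straight([p[0],p[1],.25],feed=.2)
bot.move_straight(b(.231),feed=.2); bot.move_straight(b(.158),feed=.12); bot.sleep(.1); f0=np.array(bot.current_wrist_force())
st=bot.move_straight(b(.1405),feed=.03,f_stop=9)
print(st,bot.current_tcp_pos()-b(.15),np.array(bot.current_wrist_force())-f0)
bot.sleep(.5)
p=bot.current_tcp_pos(); bot.move_straight([p[0],p[1],.28],feed=.15); bot.sleep(.3)
S=grab('scene'); cv2.imwrite('pics/s4.png',cv2.resize(S['color'][200:310,335:465],None,fx=4.6,fy=4.6,interpolation=cv2.INTER_CUBIC)[:,:,::-1])
print(bot.current_clock(),bot.current_wrist_force())
E
```

```text
True [ 0.0005  0.0003 -0.0079] [-1.2354 -1.241   4.5587]
18.6583 [-0.8136 -0.4445 -0.391 ]
```

View pics/s4.png

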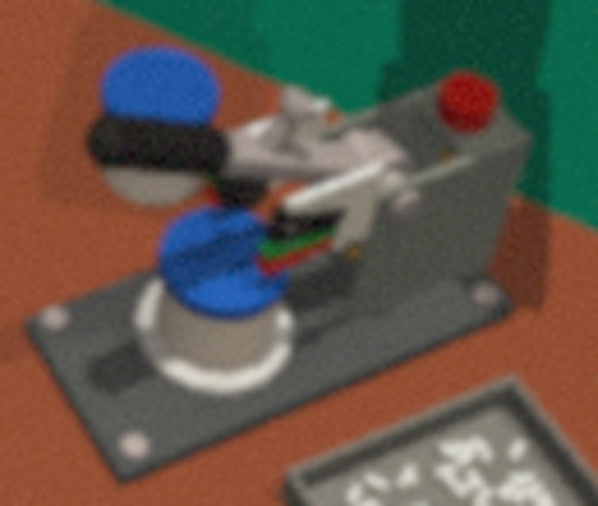

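The lever is fully up again (handle end at crop (95,140), as at the start), the button is out and the lid sits about 2.4 px lower. The predicted drop for a full 9 mm was 2.2 px, so the lid is home. The tray and near tub haven't moved.

```bash
python3 -c "
from h import *
print(workorder.finish_job())"
```

```text
the job is handed in; nothing more can be done
None
```

The tub is closed and the job is handed in: the ratchet held the lever in the green third notch with the hand off, the button released it fully up, and the arm ended clear of everything at about 19 s.

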